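Unhitch a tow coupler on its bench stand

ROBOT

A 6-joint arm with a two-finger parallel gripper is mounted at the origin on a cart in front of the work surface, level with it; the furniture and walls round the work are solid. World frame = base frame: x ahead of the robot, y to its left, z up, the work surface at z = 0. Lengths are in m, angles in rad, forces in N, time in s.
With the tool pointing down it reaches from about 0.375 to 0.925 m from the base axis. Payload 5.7 kg.
Tool frame: the origin (TCP) lies midway between the tips of the shut fingers; the grasp point (between the pads) lies 19 mm behind it; z points along the fingers, y is the line along which they close (so a half turn about z gives the same grasp; the last joint's range is limited). The gripper opens to 88 mm and grips with 3 to 60 N. Pads are 20 mm wide; open, the fingers measure 115 mm over their backs; the gripper's body (75 mm by 178 mm) begins 61 mm behind the grasp point.
Start: joints at [-1.399, 0.359, 1.51, -0, 1.272, -0.115], TCP at [0.17, -0.575, 0.189] pointing down, gripper open.
Joint ranges: [-2.97, 2.97], [-1.01, 2.36], [0.21, 2.38], [-0.96, 4.11], [0.2, 2.71], [-2.98, 2.98]. Speed limits (rad/s): [2.39, 2.39, 3.14, 3.14, 3.14, 3.14].

INTERFACE

Orientations are given as a rotation vector (axis times angle).
In Python, from station import env, eyes, hand_in, spotter gives the robot as it stands.
- The arm moves only by the tool carry_out, never from a script. Its argument "rows" is a list of rows, each a list of 7 numbers: the shift along the tool's x, y, z in mm, then the turn, a rotation vector about the tool's x, y, z in rad, then the opening, from 0 (shut) to 1 (fully open). In form: [[x, y, z, wx, wy, wz, fingers], ...]. A call has 1 to 20 rows; each row is the pose to reach, as a shift and turn from the pose commanded when the call began, along the tool's axes at that moment; what a row does not reach only later rows make up. A row lasts 1/12 s, in which the tool goes at most 41.7 mm and 7.16 degrees, less where a joint would pass 70% of its speed; a pose out of reach is approached as far as the arm can. A call with a gripper value outside its range is refused whole. The fingers move at their own pace and stop on an object; the grip force is fixed at half the most. Time passes only in rows, so rows that repeat a pose let the fingers close. It gives the time, the measured TCP pose, the force, the opening and the grip force at its end, in the units of the state.
- env.state(): the state, without advancing time (a new reading comes with each control period).
- eyes.get_image(name): name is "scene" or "top" or "wrist"; returns the picture (384x512x3 uint8, red, green, blue); there is no depth.
- eyes.get_calibration(name): a dict with "mtx" (3x3 intrinsics, pixels), "R" (3x3) and "t" (3): a world point X has camera coordinates R X + t; the wrist camera has in their place "hand_eye" (4x4, takes a point from camera to tool coordinates, whose origin is the TCP and whose axes are the flange's). Camera axes: x right, y down, z forward; pixel columns grow to the right and rows downward; lengths in m; the calibration is good to about 2 mm. The wrist camera is an equidistant fisheye: a pixel r from the principal point sees the ray r / f radians off the axis. A picture is of the moment at which its call begins: read the wrist's pose just before it. get_calibration takes no time and is no camera call.
- hand_in(): hands the job in; it is judged then, once.
Trained networks look in the newest picture that a camera, given by its name, has taken for a name from the list of things; names that differ only in an ending like _2 or _b are one class to them, and where a whole thing is asked for, a point or a joint stands for the part that bears it (a point fixed in the world has none). Each returns a list of dicts, best first, with "confidence" (0 to 1); they miss things now and then, are a little off and sometimes report something else, mostly with a low value. They report only what shows in the picture. A call takes as long as a camera call.
- spotter.boxes_of(thing, camera): "at" ([x, y, z] in m, in world coordinates, good to about 4 mm: the middle of the surface that is visible of it).
- spotter.place_of(thing, camera): "at" ([x, y, z] in m, in world coordinates, good to about 4 mm: a listed point, or the origin of a listed thing).
The state is a dict: "time": time; "joint_pos": joint angles; "joint_velocities": joint speeds; "tau": joint torques, N m; "position": TCP position; "tool_rot": TCP orientation; "contact_force": force on the tool from outside, world axes, zero at the start; "torque": the same for the moment, N m; "width": opening from 0.0 (shut) to 1.0 (fully open); "grasp_force": force on a finger pad.
Only numpy, scipy, OpenCV 4.12 (cv2) and the standard library are available. Lean on these libraries where they do the work, as an engineer would, in place of code of your own. Each camera call takes 0.05 s, during which the arm holds its last target. There are 200 camera calls.

TASK

Unhitch the cart tongue from the ball on the bench stand: draw the safety pin out of the latch and leave it in the plywood parts tray, then squeeze the sprung latch ear across towards the fixed ear until it is fully open and lift the coupler off the ball. Finish while still holding it: keep the coupler in the gripper, still and about level, raised well clear above the stand (all of its latch fork above the top of the ball) and carried by nothing else. Leave the other things on the bench where they are.

Things in the scene. Friction and masses are not known exactly. Their poses are not given: they have to be found in the camera images.
- stand: Fixed steel stand. Origin on the bench under the ball; x runs from the ball along the tongue, y is the way the latch opens, z up. Grey base 230 x 90 x 12 mm (x -48 to 182); 20 mm shank with a 40 mm ball, its centre 62, its top 82 mm above the bench; at x 126 to 154 a U-shaped rest, floor 52 and walls 70 mm above the bench, the tongue between them with 2.5 mm to spare a side.
- coupler: Loose coupler, 0.52 kg with latch (+-15 %), balanced near x = 8 mm, between the ears. Origin: socket centre = ball centre while hitched, axes then as the stand's. Round dark hood 54 mm across, flat top at z 26, 2 mm to spare round the ball; tongue 36 x 36 mm to x 172. The latch fork is under the ball, z -23 to -17, so it lifts only with the latch open; straight up by 45 mm or more it is clear of the ball.
- fixed_ear (a point): Middle of the OUTER face (+y side) of the fixed ear, a dark steel plate on the hood, 34 mm long (x), 8 mm thick (y), its top edge 20 mm above this point. It lies at x 6, y 27, z 56 mm from the coupler's origin, same axes.
- latch_ear (a point): Middle of the OUTER face (-y side) of the bright sprung latch ear, 26 mm long (x), 8 thick (y), as high as the fixed ear; shut, at x 6, y -27, z 56 mm in the coupler. Outer faces of the ears 54 mm apart shut, 36 open: only this ear moves, 18 mm to +y, so the squeezed pair's middle is 18 mm to -y of fixed_ear. A bar lies across 23.5 mm below this point: keep fingertips above it.
- latch (a joint): Travel of the latch in m: 0 shut, 0.018 fully open, against a spring of 4 N when shut and 10 N when open; springs shut when let go. It frees the ball from about 0.016. With the safety pin in place it is blocked after about 3 mm.
- pin: Loose steel safety pin, 62 mm long, 50 g. Origin at its tip, z along it to the knob. Shank 8 mm thick, 26 mm long, then a collar 18 mm across, 3 mm thick, then a round knob 14 mm across to the end. Starts upright in an 11 mm hole through the latch plate into the tongue, 65 mm along x from the ball, shank fully in; draw it straight up.
- pin_knob (a point): Point to grasp in the knob of the safety pin, 51 mm above its tip: the knob's top is 11 mm above this point, the collar's upper face 22 mm below, the plate that it stands on 25 mm below.
- parts_tray: Fixed open plywood tray 140 (x) x 170 (y) x 30 mm, walls and floor 6 mm. Origin under its centre.
- block_1: Planed offcut of wood, 45 x 110 x 24 mm; leave alone.
- tape_measure: Tape measure, 36 x 122 x 66 mm; leave alone.
- battery_pack: Black battery pack, 75 x 110 x 56 mm; leave alone.
- sanding_block: Cork sanding block, 66 x 117 x 31 mm; leave alone.
- screw_carton: Small carton, 55 x 85 x 42 mm; leave alone.

How it is judged:
On the way, in this order (a step that is already met when the one before it is completed fails the run):
1. the safety pin lies let go in the tray, the coupler still on the ball (x of pin_knob in the frame of parts_tray between -0.067 and 0.067 m and y of pin_knob in the frame of parts_tray between -0.082 and 0.082 m and height (world z) of pin_knob below 0.065 m and contact force between the fingers and pin below 0.1 N and contact force between pin and parts_tray above 0.1 N and z of coupler in the frame of stand below 0.075 m), for 0.2 s.
2. the latch is pulled open while the coupler still sits on the ball (value of joint latch above 0.0145 m and z of coupler in the frame of stand below 0.075 m), for 0.1 s.
3. the coupler is lifted off the ball (z of coupler in the frame of stand above 0.107 m and contact force between the fingers and coupler above 1 N), for 0.2 s.
At the end, for the whole second after the job is handed in: The coupler is held in the fingers, at rest (under 30 mm/s), its socket centre more than 45 mm higher than on the ball and within 80 mm of the ball sideways, level within 0.3 rad and touching neither stand nor tray; the safety pin lies in the tray, let go (all of step 3 and angle between coupler's own z axis and vertical below 0.3 rad and contact force between coupler and stand below 0.1 N and contact force between coupler and parts_tray below 0.1 N and horizontal distance between coupler and stand below 0.08 m and linear speed of coupler below 0.03 m/s and x of pin_knob in the frame of parts_tray between -0.067 and 0.067 m and y of pin_knob in the frame of parts_tray between -0.082 and 0.082 m and height (world z) of pin_knob below 0.065 m and contact force between the fingers and pin below 0.1 N and contact force between pin and parts_tray above 0.1 N); the arm keeps its last pose, push and grip.
It fails at once if a bystander is pushed more than 30 mm (distance of any of block_1, tape_measure, battery_pack, sanding_block, screw_carton from where it was at the start of the episode above 0.03 m).
It fails at once if the coupler is tipped over 0.6 rad (angle between coupler's own z axis and vertical above 0.6 rad).
It also fails if it takes over 51 s, if anything falls off the work surface, if the arm or the gripper's body presses on something with over 40 N, if the wrist force passes 120 N, or if a joint passes its speed limit or range.

## Working session

There is one attempt and no reset: what is moved stays moved. The work goes in short steps, Python scripts to look and compute and a tool call to move; the robot and the scene stay as the last step left them, time stands still between calls to the robot, and variables do not carry over. Pictures are saved under pics/ and viewed, at most 10 in all, crops included, and the job is handed in when it is done.

Besides the shell and the picture viewer there is one more tool, called after "Call:" in YAML: its name, and indented under it one key for each argument. carry_out: Moves the arm, as the interface text tells. Its arguments: {"type":"object","properties":{"rows":{"type":"array"}},"required":["rows"]}

```bash
mkdir -p pics; python3 - <<'E'
from station import env, eyes, spotter
import cv2,numpy as np
ims=[]
for c in ("scene","top"):
    im=eyes.get_image(c); ims.append(im)
    for t in ("pin_knob","pin","fixed_ear","latch_ear","coupler","stand","parts_tray"):
        r=spotter.place_of(t,c)
        print(c,t,[(np.round(d["at"],4).tolist(),round(d["confidence"],2)) for d in r[:2]])
for i,n in zip(ims,("scene","top")): cv2.imwrite(f"pics/{n}0.png",i[:,:,::-1])
s=env.state();print(s["time"],s["position"],s["tool_rot"],s["width"])
E
```

```text
scene pin_knob [([0.5158, 0.2127, 0.1214], 0.52), ([0.4678, 0.256, 0.1169], 0.5)]
scene pin [([0.5168, 0.2068, 0.0689], 0.5)]
scene fixed_ear [([0.4672, 0.2576, 0.1154], 0.98)]
scene latch_ear [([0.4473, 0.2102, 0.1213], 0.52)]
scene coupler [([0.4492, 0.2297, 0.0648], 0.67)]
scene stand [([0.4539, 0.2351, 0.0007], 0.85)]
scene parts_tray [([0.4481, 0.2061, 0.1234], 0.63), ([0.5144, 0.211, 0.1219], 0.38)]
top pin_knob [([0.5128, 0.2167, 0.1194], 0.43)]
top pin [([0.4541, 0.231, -0.0003], 0.46), ([0.5141, 0.2083, 0.0705], 0.38)]
top fixed_ear [([0.4658, 0.2544, 0.1155], 0.89)]
top latch_ear [([0.4503, 0.2024, 0.1181], 0.55), ([0.4124, -0.388, -0.0018], 0.35)]
top coupler [([0.4489, 0.2304, 0.0628], 0.96)]
top stand [([0.4511, 0.2323, 0.0014], 0.8), ([0.4466, 0.2063, 0.1204], 0.73)]
top parts_tray [([0.4573, -0.2231, -0.0019], 0.61)]
0.8 [ 0.16972139 -0.57546645  0.18936029] [-3.10928693e+00 -4.48980487e-01 -1.40880978e-06] 0.9971766710327244
```

View pics/scene0.png

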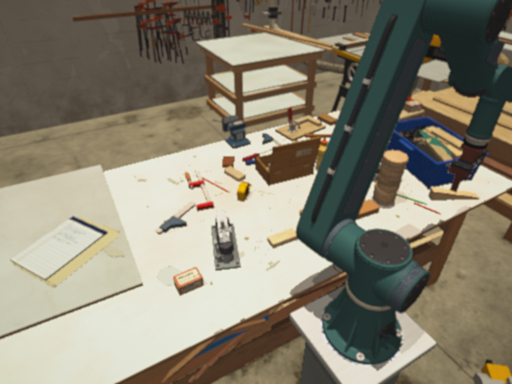

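View pics/top0.png

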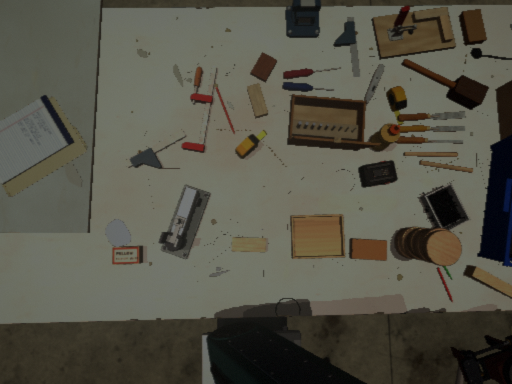

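The scene view shows the stand left of centre (about 225,240) behind a tall stack of discs at (390,180). The top view shows the ball end of the stand at (173,243), the tongue running up to (203,192), and the tray at (317,236).

```bash
cat > h.py <<'E'
from station import env, eyes, spotter
import cv2, numpy as np
from scipy.spatial.transform import Rotation as R
def px2w(c,uv,z):
    k=eyes.get_calibration(c); K,Rm,t=map(np.array,(k["mtx"],k["R"],k["t"]))
    d=Rm.T@np.linalg.inv(K)@[uv[0],uv[1],1]; o=-Rm.T@t
    return o+d*(z-o[2])/d[2]
def down(yaw): # tool x at yaw, z down
    return R.from_matrix(np.array([[np.cos(yaw),np.sin(yaw),0],[np.sin(yaw),-np.cos(yaw),0],[0,0,-1]]))
def move(xyz,yaw,frm=None):
    if frm is None:
        s=env.state(); p,r=np.array(s["position"]),R.from_rotvec(s["tool_rot"])
    else: p,r=np.array(frm[0]),down(frm[1])
    q=r.inv()
    print("shift mm",np.round(1000*q.apply(np.array(xyz)-p),1),"turn",np.round((q*down(yaw)).as_rotvec(),4))
E
python3 - <<'E'
from h import *
print("tray",[px2w("top",p,.03)[:2].round(3) for p in ((291,215),(343,215),(343,258),(291,258))])
print("discs",px2w("top",(410,245),.0),px2w("top",(440,245),.15))
print("tongue end",px2w("top",(192,188),.08),px2w("top",(206,192),.05))
print(eyes.get_calibration("wrist")["hand_eye"])
move((0.17,-0.575,0.36),0.287)
W=(0.46,-0.2,0.36); move(W,-0.26,((0.17,-0.575,0.36),0.287)); move((0.49,0.22,0.3),-0.26,(W,-0.26))
im=cv2.imread("pics/top0.png")[170:270,140:360]
cv2.imwrite("pics/c.png",cv2.resize(im,None,fx=3.6,fy=3.6,interpolation=cv2.INTER_CUBIC))
E
```

```text
tray [array([ 0.526, -0.138]), array([ 0.523, -0.308]), array([ 0.385, -0.301]), array([ 0.389, -0.134])]
discs [ 0.41946447 -0.53512979  0.        ] [ 0.42613988 -0.55527582  0.15      ]
tongue end [0.61500799 0.17418045 0.08      ] [0.60482035 0.13467258 0.05      ]
[[ 8.30736148e-04 -9.63514078e-01 -2.67656369e-01  7.29762708e-02]
 [ 9.99999331e-01  5.84946878e-04  9.98037300e-04 -8.15184509e-04]
 [-8.05058231e-04 -2.67657019e-01  9.63513919e-01 -1.95421692e-01]
 [ 0.00000000e+00  0.00000000e+00  0.00000000e+00  1.00000000e+00]]
shift mm [   0.4   -0.4 -170.6] turn [-0.0001 -0.     -0.0002]
shift mm [ 384.3 -277.6    0. ] turn [0.    0.    0.547]
shift mm [ -79.  -413.6   60. ] turn [0. 0. 0.]
```

View pics/c.png

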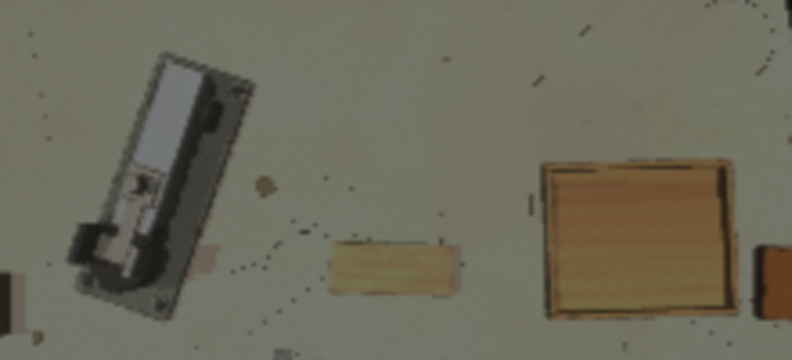

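The crop shows the stand base corners at about (165,52), (253,82), (170,320) and (78,290), which gives a yaw near -0.33. The tray is centred near x 0.455, y -0.22.

Call:
carry_out:
  rows:
    - [0, 0, -60, 0, 0, 0, 1]
    - [0, 0, -100, 0, 0, 0, 1]
    - [0, 0, -140, 0, 0, 0, 1]
    - [0, 0, -171, 0, 0, 0, 1]
    - [0, 0, -171, 0, 0, 0, 1]
    - [384, -278, -171, 0, 0, 0.547, 1]
    - [384, -278, -171, 0, 0, 0.547, 1]
    - [384, -278, -171, 0, 0, 0.547, 1]
    - [384, -278, -171, 0, 0, 0.547, 1]
    - [384, -278, -171, 0, 0, 0.547, 1]
    - [384, -278, -171, 0, 0, 0.547, 1]
    - [384, -278, -171, 0, 0, 0.547, 1]
    - [384, -278, -171, 0, 0, 0.547, 1]
    - [384, -278, -171, 0, 0, 0.547, 1]
    - [384, -278, -171, 0, 0, 0.547, 1]
    - [384, -278, -171, 0, 0, 0.547, 1]
    - [384, -278, -171, 0, 0, 0.547, 1]
    - [384, -278, -171, 0, 0, 0.547, 1]
    - [384, -278, -171, 0, 0, 0.547, 1]

```text
time: 2.38
position: [0.4596, -0.1995, 0.3602]
tool_rot: [3.115, -0.403, -0.001]
contact_force: [-0.4, -0.4, 1.2]
width: 1.001
grasp_force: 0.0
```

```bash
python3 - <<'E'
from h import *
move((0.50,0.212,0.24),-0.33)
s=env.state();print(s["time"],s["position"],s["joint_pos"])
E
```

```text
shift mm [ -65.7 -408.3  120. ] turn [0.0004 0.0004 0.0725]
2.3833 [ 0.45961009 -0.19951416  0.36015392] [-5.47101167e-01  9.80581349e-02  1.44439396e+00 -4.74894625e-04
  1.59942840e+00  1.28115461e+00]
```

Call:
carry_out:
  rows:
    - [-66, -408, 60, 0, 0, 0.0725, 1]
    - [-66, -408, 60, 0, 0, 0.0725, 1]
    - [-66, -408, 60, 0, 0, 0.0725, 1]
    - [-66, -408, 60, 0, 0, 0.0725, 1]
    - [-66, -408, 60, 0, 0, 0.0725, 1]
    - [-66, -408, 60, 0, 0, 0.0725, 1]
    - [-66, -408, 60, 0, 0, 0.0725, 1]
    - [-66, -408, 60, 0, 0, 0.0725, 1]
    - [-66, -408, 60, 0, 0, 0.0725, 1]
    - [-66, -408, 60, 0, 0, 0.0725, 1]
    - [-66, -408, 60, 0, 0, 0.0725, 1]
    - [-66, -408, 120, 0, 0, 0.0725, 1]
    - [-66, -408, 120, 0, 0, 0.0725, 1]
    - [-66, -408, 120, 0, 0, 0.0725, 1]
    - [-66, -408, 120, 0, 0, 0.0725, 1]

```text
time: 3.63
position: [0.5002, 0.2093, 0.2398]
tool_rot: [3.096, -0.522, -0.003]
contact_force: [0.5, -0.5, 0.5]
width: 1.003
grasp_force: 0.0
```

```bash
cat >> h.py <<'E'
def w2wrist(X):
    k=eyes.get_calibration("wrist"); H=np.array(k["hand_eye"]);K=np.array(k["mtx"]); s=env.state()
    p=R.from_rotvec(s["tool_rot"]).inv().apply(np.atleast_2d(X)-s["position"])
    c=(p-H[:3,3])@H[:3,:3]; rr=np.hypot(c[:,0],c[:,1]); th=np.arctan2(rr,c[:,2])
    return np.c_[K[0,0]*th*c[:,0]/rr+K[0,2],K[1,1]*th*c[:,1]/rr+K[1,2]]
def wrist2w(uv,z):
    k=eyes.get_calibration("wrist"); H=np.array(k["hand_eye"]);K=np.array(k["mtx"]); s=env.state()
    a=(uv[0]-K[0,2])/K[0,0]; b=(uv[1]-K[1,2])/K[1,1]; th=np.hypot(a,b)
    d=np.array([np.sin(th)*a/th,np.sin(th)*b/th,np.cos(th)])
    r=R.from_rotvec(s["tool_rot"]); d=r.apply(H[:3,:3]@d); o=r.apply(H[:3,3])+s["position"]
    return o+d*(z-o[2])/d[2]
def look(name,things):
    im=eyes.get_image("wrist")
    for t in things:
        r=spotter.place_of(t,"wrist")
        print(t,[(np.round(d["at"],4).tolist(),round(d["confidence"],2)) for d in r[:2]])
    cv2.imwrite(f"pics/{name}.png",im[:,:,::-1]); s=env.state(); print(s["time"],s["position"],s["joint_pos"][5],s["width"])
    return im
E
python3 - <<'E'
from h import *
look("w1",("pin_knob","fixed_ear","latch_ear","coupler","stand"))
E
```

```text
pin_knob [([0.5179, 0.2135, 0.1189], 0.78)]
fixed_ear [([0.4692, 0.2602, 0.1143], 0.72)]
latch_ear [([0.4497, 0.2078, 0.1168], 0.91), ([0.4545, -0.2249, -0.0031], 0.18)]
coupler [([0.4473, 0.2332, 0.058], 0.84)]
stand []
3.9333 [0.5016516  0.21086665 0.24189679] 2.1750592698993745 1.002749698823772
```

View pics/w1.png

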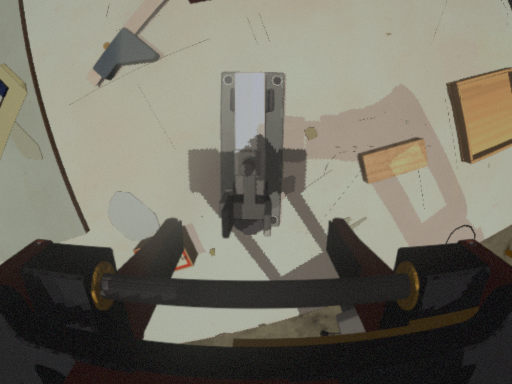

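The wrist view shows the tongue running vertically at columns 235-265, the knob near (250,160), the fixed ear near (228,212) and the latch ear near (266,212). The base edges are at columns 221 and 284, so the yaw is about right.

```bash
python3 - <<'E'
from h import *
im=cv2.imread("pics/w1.png"); im=cv2.convertScaleAbs(im,alpha=1.6,beta=20)
cv2.imwrite("pics/w1c.png",cv2.resize(im[65:245,205:305],None,fx=3.3,fy=3.3,interpolation=cv2.INTER_CUBIC))
Y=lambda a:np.array([[np.cos(a),-np.sin(a),0],[np.sin(a),np.cos(a),0],[0,0,1]])
for yaw in (-.30,-.33,-.36):
  M=lambda P:np.array(P)/1000@Y(yaw).T+[0.449,0.232,0]
  P=M([[182,45,12],[182,-45,12],[-48,45,12],[-48,-45,12],[172,18,80],[172,-18,80],[65,0,124+2],[-11,27,138],[23,27,138],[-7,-27,138],[19,-27,138]])
  print(yaw,((w2wrist(P)-[205,65])*3.3).round(0).astype(int).tolist())
E
```

```text
-0.3 [[40, 35], [250, 27], [67, 540], [258, 534], [92, 36], [192, 32], [150, 349], [78, 582], [71, 487], [238, 566], [238, 493]]
-0.33 [[52, 31], [263, 30], [64, 537], [255, 537], [106, 34], [207, 33], [156, 349], [77, 579], [73, 484], [238, 568], [240, 496]]
-0.36 [[65, 28], [276, 34], [61, 535], [252, 540], [120, 32], [221, 35], [162, 349], [76, 577], [75, 482], [237, 571], [241, 498]]
```

View pics/w1c.png

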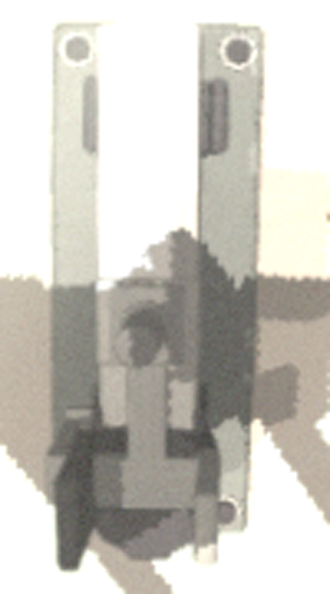

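```bash
cat > fit.py <<'E'
from h import *
from scipy.optimize import least_squares
look("w2",("pin_knob","fixed_ear","latch_ear","coupler"))
print([np.round(env.state()["position"],4).tolist() for _ in range(2)])
k=eyes.get_calibration("wrist"); H=np.array(k["hand_eye"]);K=np.array(k["mtx"])
obs=np.array([[53,24],[264,26],[246,532],[98,26],[198,26],[143,335],[52,455],[60,568],[216,562]])/3.3+[205,65]
mod=np.array([[182,45,12],[182,-45,12],[-48,-45,12],[172,18,80],[172,-18,80],[65,0,126],[23,27,138],[-11,27,138],[-7,-27,138]])/1e3
net=np.array([[.5155,.2143],[.4674,.2574],[.4491,.2068],[.4485,.2311]]); nm=np.array([[65,0],[6,27],[6,-27],[0,0]])/1e3
def f(v):
    x,y,a=v[:3]; Z=R.from_rotvec([0,0,a]); X=Z.apply(mod)+[x,y,0]
    r=R.from_rotvec(v[6:9])*R.from_rotvec([3.096,-.522,-.003]); p=r.inv().apply(X-[.5002,.2093,.2398]-v[3:6])
    c=(p-H[:3,3])@H[:3,:3]; rr=np.hypot(c[:,0],c[:,1]); th=np.arctan2(rr,c[:,2])
    uv=np.c_[K[0,0]*th*c[:,0]/rr+K[0,2],K[1,1]*th*c[:,1]/rr+K[1,2]]
    n=Z.apply(np.c_[nm,0*nm[:,0]])[:,:2]+[x,y]-net
    return np.r_[((uv-obs)/1.).ravel(),n.ravel()/.003,v[3:6]/.002,v[6:9]/.01]
s=least_squares(f,np.r_[.45,.232,-.33,np.zeros(6)],x_scale=.01)
print(s.x.round(4),s.cost); print((s.fun[:18].reshape(-1,2)).round(1).tolist(),(s.fun[18:26]*3).round(1))
x,y,a=s.x[:3]
for n,P in(("knob",[65,0]),("squeeze",[6,9])): print(n,(R.from_rotvec([0,0,a]).apply(np.r_[P,0])/1e3+[x,y,0]).round(4))
E
python3 fit.py
```

```text
pin_knob [([0.5132, 0.2103, 0.1208], 0.47)]
fixed_ear [([0.466, 0.2616, 0.1139], 0.74)]
latch_ear [([0.4488, 0.209, 0.1184], 0.59)]
coupler [([0.4463, 0.2345, 0.0594], 0.7)]
4.1833 [0.50068458 0.21109716 0.24070438] 2.175205145190006 1.0031714924202426
[[0.5007, 0.2111, 0.2407], [0.5007, 0.2111, 0.2407]]
[ 0.4531  0.2345 -0.3481 -0.0019 -0.001   0.0028  0.0102 -0.0165  0.004 ] 19.889223722008673
[[-0.7, -0.6], [-1.1, -0.3], [-0.9, 0.2], [0.9, -1.0], [0.9, -0.6], [-0.4, 0.2], [1.1, 4.2], [-0.8, -0.9], [0.9, -1.2]] [-1.3 -1.9  0.5  0.5  0.4  0.3  4.6  3.4]
knob [0.5142 0.2124 0.    ]
squeeze [0.4618 0.241  0.    ]
```

```bash
python3 - <<'E'
from h import *
move((0.5142,0.2126,0.107),-0.34,((.5007,.2113,.2405),-.333))
print(R.from_rotvec(env.state()["tool_rot"]).as_matrix().round(3).tolist())
E
```

```text
shift mm [ 12.3  -5.6 133.5] turn [0.    0.    0.007]
[[0.945, -0.327, 0.0], [-0.327, -0.945, 0.0], [0.0, -0.0, -1.0]]
```

Call:
carry_out:
  rows:
    - [12, -5.5, 20, 0, 0, 0.007, 1]
    - [12, -5.5, 50, 0, 0, 0.007, 1]
    - [12, -5.5, 80, 0, 0, 0.007, 1]
    - [12, -5.5, 100, 0, 0, 0.007, 1]
    - [12, -5.5, 100, 0, 0, 0.007, 1]
    - [12, -5.5, 100, 0, 0, 0.007, 1]

```text
time: 4.68
position: [0.5129, 0.2122, 0.1398]
tool_rot: [3.095, -0.531, -0.004]
contact_force: [0.7, -0.9, 1.8]
width: 1.002
grasp_force: 0.0
```

```bash
python3 - <<'E'
from h import *
im=look("w3",("pin_knob","fixed_ear","latch_ear"))
P=R.from_rotvec([0,0,-.34]).apply(np.array([[65,0,131],[6,27,138],[6,-27,138],[172,0,80]])/1e3)+[.4527,.2342,0]
print(w2wrist(P).round(0).tolist())
print(w2wrist(np.array([env.state()["position"]])))
cv2.imwrite("pics/w3c.png",cv2.resize(cv2.convertScaleAbs(im[60:384,130:390,::-1],alpha=1.6,beta=15),None,fx=1.85,fy=1.85))
E
```

```text
pin_knob [([0.5149, 0.211, 0.1203], 0.76)]
fixed_ear [([0.4649, 0.2602, 0.117], 0.82)]
latch_ear [([0.4471, 0.2086, 0.1181], 0.82)]
4.8833 [0.51521213 0.21278551 0.14223959] 2.1780082508855156 1.0042391588368689
[[256.0, 212.0], [222.0, 284.0], [290.0, 284.0], [256.0, 72.0]]
[[255.285964   215.82307459]]
```

View pics/w3c.png

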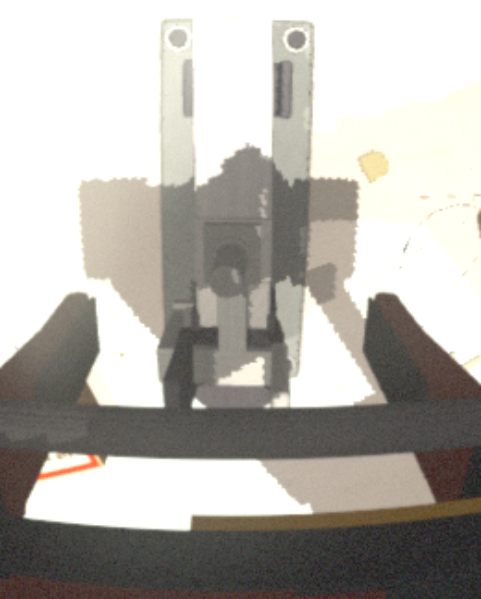

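The knob top is at (229,282) in the crop and the fingers' midline is at about column 232. That puts the knob about 1 mm towards tool -y and well centred along x.

Call:
carry_out:
  rows:
    - [0, -1, 12, 0, 0, 0, 1]
    - [0, -1, 24, 0, 0, 0, 1]
    - [0, -1, 33, 0, 0, 0, 1]
    - [0, -1, 33, 0, 0, 0, 1]
    - [0, -1, 33, 0, 0, 0, 1]
    - [0, -1, 33, 0, 0, 0, 0]
    - [0, -1, 33, 0, 0, 0, 0]
    - [0, -1, 33, 0, 0, 0, 0]
    - [0, -1, 33, 0, 0, 0, 0]
    - [0, -1, 33, 0, 0, 0, 0]
    - [0, -1, 33, 0, 0, 0, 0]
    - [0, -1, 33, 0, 0, 0, 0]
    - [0, -1, 33, 0, 0, 0, 0]
    - [0, -1, 33, 0, 0, 0, 0]
    - [0, -1, 33, 0, 0, 0, 0]

```text
time: 6.13
position: [0.514, 0.2132, 0.1074]
tool_rot: [-3.096, 0.531, 0.0]
contact_force: [0.1, 0.4, 0.6]
width: 0.279
grasp_force: 0.0
```

Call:
carry_out:
  rows:
    - [0, 0, 0, 0, 0, 0, 0]
    - [0, 0, 0, 0, 0, 0, 0]
    - [0, 0, 0, 0, 0, 0, 0]
    - [0, 0, 0, 0, 0, 0, 0]
    - [0, 0, 0, 0, 0, 0, 0]
    - [0, 0, 0, 0, 0, 0, 0]

```text
time: 6.63
position: [0.5141, 0.2133, 0.1074]
tool_rot: [-3.096, 0.531, 0.0]
contact_force: [-0.3, 0.3, 0.3]
width: 0.006
grasp_force: 0.0
```

The fingers shut on nothing, so I'll look at where the knob is.

```bash
python3 - <<'E'
from h import *
im=look("w4",("pin_knob","pin","fixed_ear","latch_ear"))
for c in("top","scene"):
    eyes.get_image(c); print(c,[(np.round(d["at"],4).tolist(),round(d["confidence"],2)) for d in spotter.place_of("pin_knob",c)[:2]])
cv2.imwrite("pics/w4c.png",cv2.resize(cv2.convertScaleAbs(im[60:384,130:390,::-1],alpha=1.6,beta=15),None,fx=1.85,fy=1.85))
E
```

```text
pin_knob [([0.5146, 0.211, 0.1194], 0.79)]
pin [([0.5117, 0.2158, 0.0693], 0.8)]
fixed_ear []
latch_ear []
6.8833 [0.51406275 0.21330262 0.10742347] 2.1795736161391535 0.01040254124395183
top []
scene [([0.513, 0.2122, 0.1198], 0.46)]
```

View pics/w4c.png

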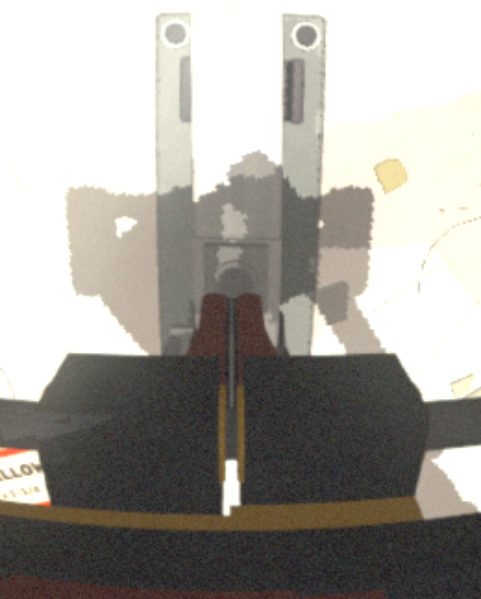

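Collar or knob is visible at about (236,272), just ahead of the closed finger tips at (231,293). I'll back-project this and the other features.

```bash
python3 - <<'E'
from h import *
pin=np.array([[65,0,z] for z in (80,98,131)])/1e3
P=R.from_rotvec([0,0,-.34]).apply(pin)+[.4527,.2342,0]
print("model pin z80,98,131 crop px",((w2wrist(P)-[130,60])*1.85).round(0).tolist())
s=env.state(); t=np.array([s["position"]]); print("tcp crop",((w2wrist(t)-[130,60])*1.85).round(0))
for z in(.08,.1,.12): print(z,wrist2w((130+236/1.85,60+272/1.85),z).round(4))
im=cv2.imread("pics/w4.png")[185:235,225:290]; a=cv2.imread("pics/w3.png")[170:235,222:287]
f=lambda i:cv2.resize(cv2.convertScaleAbs(i,alpha=2.2,beta=10),(390,390),interpolation=cv2.INTER_CUBIC)
cv2.imwrite("pics/z.png",np.hstack([f(a),f(im)]))
E
```

```text
model pin z80,98,131 crop px [[233.0, 266.0], [234.0, 280.0], [234.0, 312.0]]
tcp crop [[232. 288.]]
0.08 [0.5108 0.2124 0.08  ]
0.1 [0.5173 0.2104 0.1   ]
0.12 [0.5237 0.2084 0.12  ]
```

View pics/z.png

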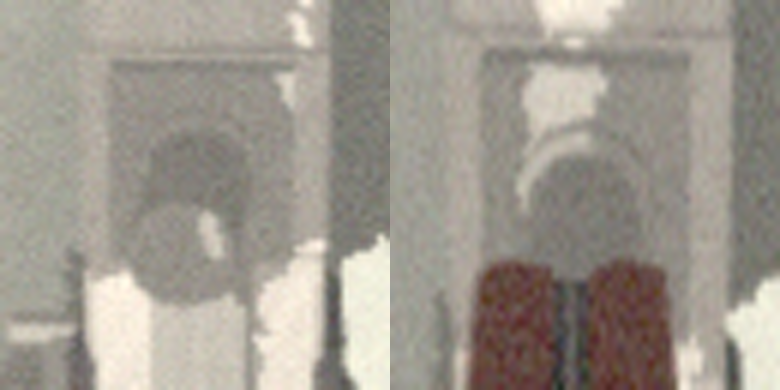

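```bash
python3 - <<'E'
from h import *
import h
class E:  # replay poses
    pass
S={"w3":dict(position=np.array([.5145,.2125,.141]),tool_rot=np.array([3.095,-.531,-.002])),"w4":dict(position=np.array([.5141,.2133,.1074]),tool_rot=np.array([-3.096,.531,0]))}
cur=[None]; e=E(); e.state=lambda:S[cur[0]]; h.env=e
a=np.linspace(0,2*np.pi,60)
def circ(c,z,r): return np.c_[c[0]+r*np.cos(a),c[1]+r*np.sin(a),0*a+z]
cur[0]="w3"
for plate in(.07,.08,.095):
    cur[0]="w3"; c=wrist2w((252.8,212.5),plate+.036)   # knob top centre from w3
    d=R.from_rotvec([0,0,.34]).apply(c-[.4527,.2342,0]); print("plate",plate,"pin at",c.round(4),"in stand",d.round(4))
    for w in("w3","w4"):
        cur[0]=w
        for n,z,r in(("top",plate+.036,.007),("collar",plate+.003,.009)):
            u=w2wrist(circ(c,z,r)); print(w,n,"cols",u[:,0].min().round(1),u[:,0].max().round(1),"rows",u[:,1].min().round(1),u[:,1].max().round(1))
    print("tongue width px",np.ptp(w2wrist(R.from_rotvec([0,0,-.34]).apply([[.08,.018,.08],[.08,-.018,.08]])+[.4527,.2342,0])[:,0]))
E
```

```text
plate 0.07 pin at [0.5056 0.2176 0.106 ] in stand [0.0554 0.002  0.106 ]
w3 top cols 244.3 261.3 rows 204.4 220.4
w3 collar cols 243.2 262.6 rows 191.1 209.6
w4 top cols 243.7 263.3 rows 218.4 236.4
w4 collar cols 242.7 264.6 rows 201.6 222.2
tongue width px 46.4271174873183
plate 0.08 pin at [0.509  0.2164 0.116 ] in stand [0.059 0.002 0.116]
w3 top cols 243.9 261.7 rows 204.1 220.8
w3 collar cols 242.9 263.0 rows 190.3 209.5
w4 top cols 243.2 263.8 rows 218.7 237.6
w4 collar cols 242.2 265.1 rows 201.1 222.7
tongue width px 46.4271174873183
plate 0.095 pin at [0.514  0.2145 0.131 ] in stand [0.0644 0.0019 0.131 ]
w3 top cols 243.3 262.3 rows 203.4 221.4
w3 collar cols 242.2 263.7 rows 188.8 209.3
w4 top cols 242.4 264.7 rows 219.2 239.7
w4 collar cols 241.4 266.0 rows 200.2 223.4
tongue width px 46.4271174873183
```

```bash
python3 - <<'E'
from h import *
import h
from types import SimpleNamespace as N
def pr(pos,rv,off,sc,lab,pts):
    h.env=N(state=lambda:dict(position=np.array(pos),tool_rot=np.array(rv)))
    P=R.from_rotvec([0,0,-.34]).apply(np.array(pts)/1e3)+[.4527,.2342,0]
    print(lab,((w2wrist(P)-off)*sc).round(0).astype(int).tolist())
pts=[[182,45,12],[182,-45,12],[172,18,80],[172,-18,80],[140,18,80],[140,-18,80],[23,27,138],[-48,-45,12]]
for dz in(0,.02):
  pr([.5005,.2105,.2403+dz],[3.096,-.522,-.003],[205,65],3.3,"w1c",pts)
  pr([.5145,.2125,.141+dz],[3.095,-.531,-.002],[130,60],1.85,"w3",pts)
  pr([.5141,.2133,.1074+dz],[-3.096,.531,0],[130,60],1.85,"w4",pts)
E
```

```text
w1c [[44, 19], [256, 20], [97, 21], [198, 21], [97, 108], [198, 109], [60, 473], [244, 530]]
w3 [[154, 20], [308, 20], [192, 20], [271, 21], [193, 89], [271, 89], [167, 381], [297, 378]]
w4 [[147, 11], [319, 11], [189, 8], [279, 9], [189, 87], [279, 87], [159, 425], [305, 404]]
w1c [[50, 25], [252, 26], [101, 28], [196, 28], [100, 110], [196, 111], [65, 454], [241, 514]]
w3 [[158, 24], [304, 24], [195, 26], [268, 26], [195, 89], [268, 89], [171, 359], [294, 364]]
w4 [[152, 16], [313, 16], [192, 15], [275, 15], [192, 87], [275, 87], [165, 397], [301, 388]]
```

Call:
carry_out:
  rows:
    - [0, 0, 2, 0, 0, 0, 0]
    - [0, 0, 2, 0, 0, 0, 0]
    - [0, 0, 2, 0, 0, 0, 0]

```text
time: 7.33
position: [0.5139, 0.2133, 0.1052]
tool_rot: [3.096, -0.531, -0.001]
contact_force: [-0.8, 0.0, 1.0]
width: 0.01
grasp_force: 0.0
```

Call:
carry_out:
  rows:
    - [0, 0, 2, 0, 0, 0, 0]
    - [0, 0, 2, 0, 0, 0, 0]
    - [0, 0, 2, 0, 0, 0, 0]

```text
time: 7.58
position: [0.5139, 0.2132, 0.1032]
tool_rot: [3.096, -0.531, -0.0]
contact_force: [0.5, -0.1, -0.7]
width: 0.006
grasp_force: 0.0
```

Call:
carry_out:
  rows:
    - [0, 0, 2, 0, 0, 0, 0]
    - [0, 0, 2, 0, 0, 0, 0]
    - [0, 0, 2, 0, 0, 0, 0]

```text
time: 7.83
position: [0.5139, 0.2133, 0.1013]
tool_rot: [-3.096, 0.531, 0.0]
contact_force: [-0.1, 0.7, 0.2]
width: 0.005
grasp_force: 0.0
```

Call:
carry_out:
  rows:
    - [0, 0, 2, 0, 0, 0, 0]
    - [0, 0, 2, 0, 0, 0, 0]
    - [0, 0, 2, 0, 0, 0, 0]

```text
time: 8.08
position: [0.514, 0.2133, 0.0993]
tool_rot: [-3.096, 0.531, 0.0]
contact_force: [-0.5, -0.5, 0.5]
width: 0.008
grasp_force: 0.0
```

Call:
carry_out:
  rows:
    - [0, 0, 2, 0, 0, 0, 0]
    - [0, 0, 2, 0, 0, 0, 0]
    - [0, 0, 2, 0, 0, 0, 0]

```text
time: 8.33
position: [0.5145, 0.2133, 0.0978]
tool_rot: [-3.096, 0.531, -0.001]
contact_force: [-1.1, -0.2, 4.2]
width: 0.004
grasp_force: 2.0
```

```bash
python3 - <<'E'
from h import *
im=look("w5",("pin_knob","pin"))
cv2.imwrite("pics/w5c.png",cv2.resize(cv2.convertScaleAbs(im[170:270,195:315,::-1],alpha=2.0,beta=15),None,fx=6,fy=6,interpolation=cv2.INTER_CUBIC))
E
```

```text
pin_knob [([0.5161, 0.2138, 0.1188], 0.81)]
pin [([0.5116, 0.2132, 0.0708], 0.66)]
8.4833 [0.51444395 0.21332501 0.0977852 ] 2.1795407222930843 0.003057474324805128
```

View pics/w5c.png

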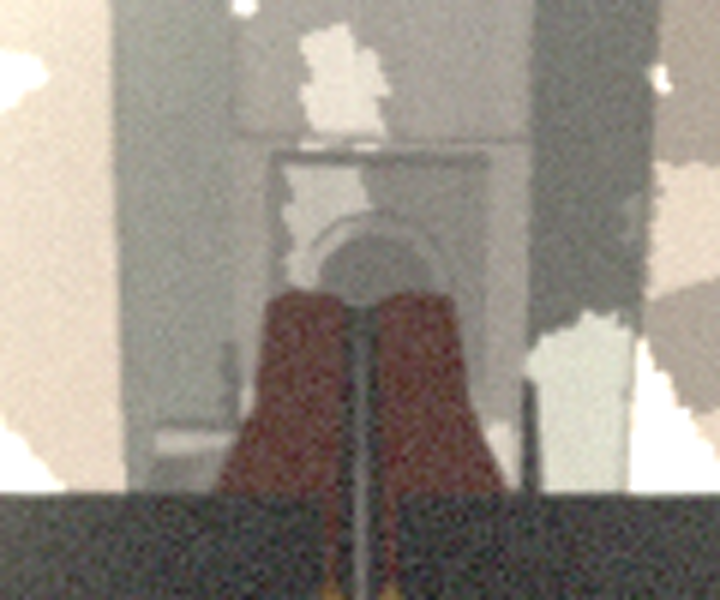

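The evidence fits the real fingertips sitting about 30 mm short of the reported TCP: touch at a reported z of 0.098 matches a knob top at 0.131. I'll check this against the fingertip pixels.

```bash
python3 - <<'E'
from h import *
s=env.state(); r=R.from_rotvec(s["tool_rot"]); p=np.array(s["position"])
for dz in(0,-15,-20,-25,-30,-35):
    u=w2wrist(r.apply(np.array([[10,-44,dz],[10,44,dz],[-10,-44,dz],[10,-9,dz],[10,9,dz],[10,0,dz]])/1e3)+p)
    print(dz,((u-[130,60])*1.85).round(0).astype(int).tolist())
P=R.from_rotvec([0,0,-.34]).apply(np.array([[65,0,131],[65,0,98]])/1e3)+[.4527,.2342,0]
print(((w2wrist(P)-[195,170])*6).round(0))
print(s["contact_force"])
E
```

```text
0 [[116, 263], [348, 263], [119, 312], [208, 263], [256, 263], [232, 263]]
-15 [[107, 276], [357, 276], [111, 327], [206, 276], [258, 276], [232, 276]]
-20 [[104, 280], [360, 280], [108, 333], [205, 281], [259, 281], [232, 281]]
-25 [[101, 285], [363, 285], [106, 339], [205, 286], [259, 286], [232, 286]]
-30 [[98, 291], [366, 291], [103, 345], [204, 292], [260, 292], [232, 292]]
-35 [[94, 296], [370, 296], [99, 352], [203, 297], [261, 297], [232, 297]]
[[372. 392.]
 [370. 277.]]
[ 0.12522529 -0.95366387  4.34738456]
```

The corners match a tip offset of about -31 mm, so I'll treat the real tips as 32 mm behind the reported TCP. Next I lift, open, descend beside the knob and close.

Call:
carry_out:
  rows:
    - [0, 0, -6, 0, 0, 0, 0]
    - [0, 0.7, -8, 0, 0, 0, 0.5]
    - [0, 0.7, -8, 0, 0, 0, 0.5]
    - [0, 0.7, -8, 0, 0, 0, 0.5]
    - [0, 0.7, -8, 0, 0, 0, 0.5]
    - [0, 0.7, -8, 0, 0, 0, 0.5]
    - [0, 0.7, -8, 0, 0, 0, 0.5]
    - [0, 0.7, -8, 0, 0, 0, 0.5]
    - [0, 0.7, -8, 0, 0, 0, 0.5]
    - [0, 0.7, -8, 0, 0, 0, 0.5]
    - [0, 0.7, 8, 0, 0, 0, 0.5]
    - [0, 0.7, 20, 0, 0, 0, 0.5]
    - [0, 0.7, 25, 0, 0, 0, 0.5]
    - [0, 0.7, 25, 0, 0, 0, 0.5]

```text
time: 9.65
position: [0.5127, 0.2123, 0.0712]
tool_rot: [3.095, -0.531, -0.004]
contact_force: [0.6, -0.6, 0.5]
width: 0.501
grasp_force: 0.0
```

Call:
carry_out:
  rows:
    - [0, 0, 0, 0, 0, 0, 0]
    - [0, 0, 0, 0, 0, 0, 0]
    - [0, 0, 0, 0, 0, 0, 0]
    - [0, 0, 0, 0, 0, 0, 0]
    - [0, 0, 0, 0, 0, 0, 0]
    - [0, 0, 0, 0, 0, 0, 0]
    - [0, 0, 0, 0, 0, 0, 0]
    - [0, 0, 0, 0, 0, 0, 0]

```text
time: 10.32
position: [0.5139, 0.2125, 0.0726]
tool_rot: [3.096, -0.531, 0.0]
contact_force: [0.0, -1.2, 1.5]
width: 0.142
grasp_force: 30.0
```

Grasped at 12.5 mm width with 30 N. Next I draw the pin straight up.

Call:
carry_out:
  rows:
    - [0, 0, -8, 0, 0, 0, 0]
    - [0, 0, -18, 0, 0, 0, 0]
    - [0, 0, -30, 0, 0, 0, 0]
    - [0, 0, -60, 0, 0, 0, 0]
    - [0, 0, -100, 0, 0, 0, 0]
    - [0, 0, -130, 0, 0, 0, 0]
    - [0, 0, -130, 0, 0, 0, 0]
    - [0, 0, -130, 0, 0, 0, 0]

```text
time: 10.98
position: [0.5155, 0.2133, 0.2054]
tool_rot: [-3.094, 0.53, -0.008]
contact_force: [-0.3, -0.4, -1.4]
width: 0.146
grasp_force: 30.0
```

```bash
python3 - <<'E'
from h import *
move((.456,-.222,.2026),-.34)
eyes.get_image("top")
print([(np.round(d["at"],4).tolist(),round(d["confidence"],2)) for t in("parts_tray","coupler","pin_knob") for d in spotter.place_of(t,"top")[:2]])
E
```

```text
shift mm [ 88.8 430.3   1.6] turn [-0.0035 -0.0045  0.0004]
[([0.457, -0.2222, -0.0027], 0.72), ([0.452, 0.233, 0.0624], 0.77), ([0.4525, 0.2317, -0.0009], 0.35)]
```

Call:
carry_out:
  rows:
    - [89, 430, 0, 0, 0, 0, 0]
    - [89, 430, 0, 0, 0, 0, 0]
    - [89, 430, 0, 0, 0, 0, 0]
    - [89, 430, 0, 0, 0, 0, 0]
    - [89, 430, 0, 0, 0, 0, 0]
    - [89, 430, 0, 0, 0, 0, 0]
    - [89, 430, 0, 0, 0, 0, 0]
    - [89, 430, 0, 0, 0, 0, 0]
    - [89, 430, 0, 0, 0, 0, 0]
    - [89, 430, 0, 0, 0, 0, 0]
    - [89, 430, 0, 0, 0, 0, 0]
    - [89, 430, 0, 0, 0, 0, 0]
    - [89, 430, 40, 0, 0, 0, 0]
    - [89, 430, 80, 0, 0, 0, 0]
    - [89, 430, 120, 0, 0, 0, 0]
    - [89, 430, 150, 0, 0, 0, 0]
    - [89, 430, 170, 0, 0, 0, 0]
    - [89, 430, 180, 0, 0, 0, 0]
    - [89, 430, 183, 0, 0, 0, 0]
    - [89, 430, 183, 0, 0, 0, 0]

```text
time: 12.85
position: [0.454, -0.2216, 0.0187]
tool_rot: [-3.095, 0.53, 0.003]
contact_force: [0.8, -0.8, -0.7]
width: 0.144
grasp_force: 30.0
```

Call:
carry_out:
  rows:
    - [0, 0, 5, 0, 0, 0, 0]
    - [0, 0, 5, 0, 0, 0, 0]
    - [0, 0, 5, 0, 0, 0, 1]
    - [0, 0, 5, 0, 0, 0, 1]
    - [0, 0, 5, 0, 0, 0, 1]
    - [0, 0, 5, 0, 0, 0, 1]
    - [0, 0, 5, 0, 0, 0, 1]
    - [0, 0, 5, 0, 0, 0, 1]
    - [0, 0, -20, 0, 0, 0, 1]
    - [0, 0, -60, 0, 0, 0, 1]
    - [0, 0, -100, 0, 0, 0, 1]
    - [0, 0, -140, 0, 0, 0, 1]
    - [0, 0, -180, 0, 0, 0, 1]
    - [0, 0, -185, 0, 0, 0, 1]
    - [0, 0, -185, 0, 0, 0, 1]
    - [0, 0, -185, 0, 0, 0, 1]
    - [0, 0, -185, 0, 0, 0, 1]

```text
time: 14.27
position: [0.4532, -0.2216, 0.2026]
tool_rot: [-3.095, 0.531, 0.005]
contact_force: [-1.2, -0.5, 0.5]
width: 0.997
grasp_force: 0.0
```

```bash
python3 - <<'E'
from h import *
im=look("w6",("pin_knob","pin","parts_tray"))
eyes.get_image("top"); print([(np.round(d["at"],4).tolist(),round(d["confidence"],2)) for t in("pin_knob","pin","fixed_ear","latch_ear","coupler") for d in spotter.place_of(t,"top")[:1]])
# squeeze centre = stand (6,9); average of network readings of fixed_ear minus 18mm along y, etc.
net=np.array([[.5148,.21265],[.4666,.2588],[.449,.2069],[.4497,.2325]]); nm=np.array([[65,0],[6,27],[6,-27],[0,0]])/1e3
a,b=net-net.mean(0),nm-nm.mean(0)
yaw=np.arctan2((b[:,0]*a[:,1]-b[:,1]*a[:,0]).sum(),(a*b).sum()); c,s=np.cos(yaw),np.sin(yaw); M=np.array([[c,-s],[s,c]])
o=net.mean(0)-M@nm.mean(0); print("yaw",yaw,"origin",o,"squeeze",o+M@[.006,.009])
move((*(o+M@[.006,.009]),.2),-.34)
E
```

```text
pin_knob [([0.4114, -0.2638, 0.0111], 0.96)]
pin [([0.4602, -0.2557, 0.0158], 0.82)]
parts_tray [([0.4562, -0.2255, -0.0051], 0.82)]
14.4667 [ 0.45353694 -0.2218818   0.20274831] 1.3185608783104714 0.9972338590130745
[([0.4515, 0.2326, 0.0613], 0.45), ([0.4671, 0.2567, 0.116], 0.78), ([0.4504, 0.2067, 0.117], 0.68), ([0.4522, 0.2302, 0.0625], 0.76)]
yaw -0.3226767442501034 origin [0.45176849 0.2338168 ] squeeze [0.46031279 0.24044967]
shift mm [-148.7 -438.4    4.3] turn [-0.0002  0.0004  0.0003]
```

Call:
carry_out:
  rows:
    - [-148, -438.5, 0, 0, 0, 0, 1]
    - [-148, -438.5, 0, 0, 0, 0, 1]
    - [-148, -438.5, 0, 0, 0, 0, 1]
    - [-148, -438.5, 0, 0, 0, 0, 1]
    - [-148, -438.5, 0, 0, 0, 0, 1]
    - [-148, -438.5, 0, 0, 0, 0, 1]
    - [-148, -438.5, 0, 0, 0, 0, 1]
    - [-148, -438.5, 0, 0, 0, 0, 1]
    - [-148, -438.5, 0, 0, 0, 0, 1]
    - [-148, -438.5, 0, 0, 0, 0, 1]
    - [-148, -438.5, 0, 0, 0, 0, 1]
    - [-148, -438.5, 0, 0, 0, 0, 1]
    - [-148, -438.5, 30, 0, 0, 0, 1]
    - [-148, -438.5, 60, 0, 0, 0, 1]
    - [-148, -438.5, 78, 0, 0, 0, 1]
    - [-148, -438.5, 78, 0, 0, 0, 1]
    - [-148, -438.5, 78, 0, 0, 0, 1]
    - [-148, -438.5, 78, 0, 0, 0, 1]

```text
time: 16.27
position: [0.462, 0.2402, 0.1275]
tool_rot: [-3.095, 0.532, -0.002]
contact_force: [0.5, -0.4, 1.0]
width: 1.002
grasp_force: 0.0
```

```bash
python3 - <<'E'
from h import *
im=look("w7",("fixed_ear","latch_ear"))
s=env.state()
P=R.from_rotvec([0,0,-.335]).apply(np.array([[-11,27,138],[23,27,138],[-7,-27,138],[19,-27,138]])/1e3)+[.4523,.2341,0]
T=R.from_rotvec(s["tool_rot"]).apply(np.array([[10,-44,-32],[10,44,-32],[0,0,-32]])/1e3)+s["position"]
print(((w2wrist(P)-[156,120])*4).round(0).tolist(),((w2wrist(T)-[156,120])*4).round(0).tolist())
move((.461,.2405,.069),-.335)
cv2.imwrite("pics/w7c.png",cv2.resize(cv2.convertScaleAbs(im[120:265,156:356,::-1],alpha=1.8,beta=15),None,fx=4,fy=4,interpolation=cv2.INTER_CUBIC))
E
```

```text
fixed_ear [([0.4676, 0.2587, 0.1152], 0.95)]
latch_ear [([0.4479, 0.2057, 0.1172], 0.96), ([0.4113, 0.3917, -0.0032], 0.54)]
16.4167 [0.46238135 0.2405265  0.12797095] 2.2578078199299902 0.9964097770636501
[[296.0, 503.0], [289.0, 315.0], [608.0, 479.0], [616.0, 337.0]] [[104.0, 393.0], [691.0, 393.0], [398.0, 457.0]]
shift mm [-1.4  0.6 59. ] turn [-0.002  -0.0023 -0.005 ]
```

View pics/w7c.png

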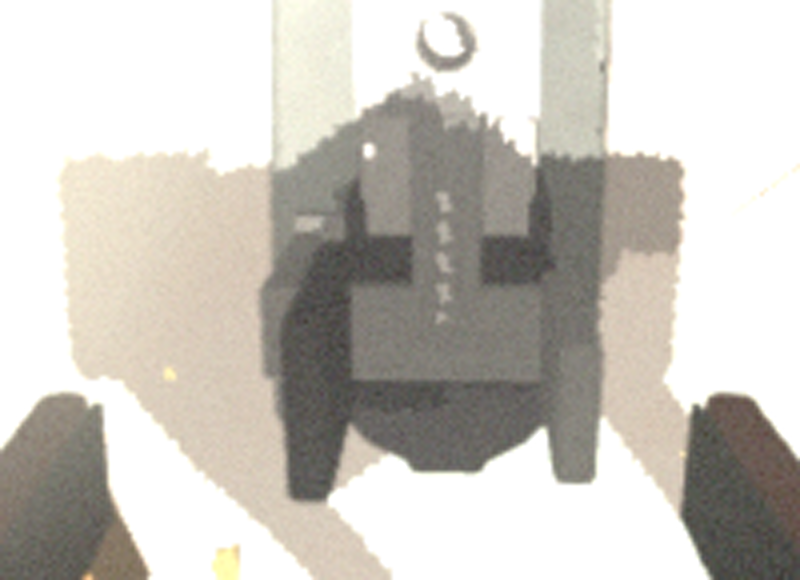

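The pin hole is empty. The fixed ear's outer face is at about column 286, the latch ear's at about 600, and the finger midpoint is at 398. I'll shift about 1.2 mm towards tool -y, then descend.

Call:
carry_out:
  rows:
    - [-1.4, -1.2, 0, 0, 0, -0.004, 1]
    - [-1.4, -1.2, 20, 0, 0, -0.004, 1]
    - [-1.4, -1.2, 40, 0, 0, -0.004, 1]
    - [-1.4, -1.2, 52, 0, 0, -0.004, 1]
    - [-1.4, -1.2, 58.5, 0, 0, -0.004, 1]
    - [-1.4, -1.2, 58.5, 0, 0, -0.004, 1]
    - [-1.4, -1.2, 58.5, 0, 0, -0.004, 1]
    - [-1.4, -1.2, 58.5, 0, 0, -0.004, 1]

```text
time: 17.08
position: [0.461, 0.2422, 0.0688]
tool_rot: [-3.097, 0.525, -0.002]
contact_force: [-0.3, 0.4, 0.2]
width: 1.0
grasp_force: 0.0
```

Call:
carry_out:
  rows:
    - [0, 0, 0, 0, 0, 0, 0]
    - [0, 0, 0, 0, 0, 0, 0]
    - [0, 0, 0, 0, 0, 0, 0]
    - [0, 0, 0, 0, 0, 0, 0]
    - [0, 0, 0, 0, 0, 0, 0]
    - [0, 0, 0, 0, 0, 0, 0]
    - [0, 0, 0, 0, 0, 0, 0]
    - [0, 0, 0, 0, 0, 0, 0]
    - [0, 0, 0, 0, 0, 0, 0]
    - [0, 0, 0, 0, 0, 0, 0]
    - [0, 0, 0, 0, 0, 0, 0]
    - [0, 0, 0, 0, 0, 0, 0]

```text
time: 18.08
position: [0.4617, 0.2434, 0.0689]
tool_rot: [-3.094, 0.525, -0.004]
contact_force: [-0.6, 2.7, 7.2]
width: 0.427
grasp_force: 29.4
```

Call:
carry_out:
  rows:
    - [0, 0, 0, 0, 0, 0, 0]
    - [0, 0, 0, 0, 0, 0, 0]
    - [0, 0, 0, 0, 0, 0, 0]
    - [0, 0, 0, 0, 0, 0, 0]

```text
time: 18.42
position: [0.4616, 0.2434, 0.069]
tool_rot: [-3.094, 0.525, -0.004]
contact_force: [-0.8, 1.7, 7.5]
width: 0.418
grasp_force: 29.4
```

Call:
carry_out:
  rows:
    - [0, 0, -3, 0, 0, 0, 0]
    - [0, 0, -6, 0, 0, 0, 0]
    - [0, 0, -9, 0, 0, 0, 0]
    - [0, 0, -12, 0, 0, 0, 0]
    - [0, 0, -12, 0, 0, 0, 0]
    - [0, 0, -12, 0, 0, 0, 0]

```text
time: 18.92
position: [0.4597, 0.2418, 0.0798]
tool_rot: [3.097, -0.525, -0.001]
contact_force: [-0.8, -0.9, -4.5]
width: 0.41
grasp_force: 29.7
```

Call:
carry_out:
  rows:
    - [0, 0, -6, 0, 0, 0, 0]
    - [0, 0, -14, 0, 0, 0, 0]
    - [0, 0, -22, 0, 0, 0, 0]
    - [0, 0, -30, 0, 0, 0, 0]
    - [0, 0, -38, 0, 0, 0, 0]
    - [0, 0, -46, 0, 0, 0, 0]
    - [0, 0, -54, 0, 0, 0, 0]
    - [0, 0, -62, 0, 0, 0, 0]
    - [0, 0, -70, 0, 0, 0, 0]
    - [0, 0, -76, 0, 0, 0, 0]
    - [0, 0, -78, 0, 0, 0, 0]
    - [0, 0, -78, 0, 0, 0, 0]
    - [0, 0, -78, 0, 0, 0, 0]
    - [0, 0, -78, 0, 0, 0, 0]
    - [0, 0, -78, 0, 0, 0, 0]
    - [0, 0, -78, 0, 0, 0, 0]
    - [0, 0, -78, 0, 0, 0, 0]

```text
time: 20.33
position: [0.4599, 0.2418, 0.1576]
tool_rot: [3.097, -0.525, -0.001]
contact_force: [-0.3, 0.1, -4.7]
width: 0.406
grasp_force: 29.9
```

```bash
python3 - <<'E'
from h import *
for c in("top","scene","wrist"):
    eyes.get_image(c)
    print(c,[(t,np.round(d["at"],3).tolist(),round(d["confidence"],2)) for t in("coupler","fixed_ear","latch_ear","stand","pin_knob") for d in spotter.place_of(t,c)[:1]])
s=env.state();print(s["time"],s["position"],s["contact_force"],s["torque"],s["width"])
E
```

```text
top [('coupler', [0.452, 0.235, 0.15], 0.86), ('fixed_ear', [0.468, 0.26, 0.203], 0.61), ('latch_ear', [0.454, 0.222, 0.206], 0.61), ('stand', [0.451, 0.229, 0.001], 0.75), ('pin_knob', [0.452, 0.232, 0.154], 0.45)]
scene [('coupler', [0.452, 0.236, 0.15], 0.59), ('latch_ear', [0.458, 0.223, 0.209], 0.77), ('stand', [0.455, 0.235, 0.001], 0.8)]
wrist [('coupler', [0.449, 0.236, 0.149], 0.72), ('fixed_ear', [0.468, 0.262, 0.2], 0.75), ('latch_ear', [0.456, 0.224, 0.205], 0.58), ('stand', [0.435, 0.005, -0.002], 0.39)]
21.2333 [0.46009691 0.24192191 0.15793177] [-0.3081781  -0.09407473 -4.58326423] [0.07159592 0.01010433 0.03005591] 0.4037672251530622
```

The coupler is at z 0.150, 88 mm above its hitched height, held at 30 N and level (almost no moment at the wrist). I'm handing in.

```bash
python3 -c "
from station import hand_in
print(hand_in())"
```

```text
the job is handed in; nothing more can be done
None
```

The job is handed in, with no verdict returned: by my last readings the pin lies let go in the tray and the coupler is held still and about level, 88 mm above its hitched height (about 21 s of the 51 s used).

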